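# Knock a stuck till roll out of its tub

### The job

The last spare till roll is stuck in its storage tub, which has been left lying on its side on the counter. Pick up the tub, turn it mouth down over the wooden tray and tap its rim on the floor of the tray, as often as it takes, until the roll comes loose and stays behind in the tray. Then stand the empty tub mouth down on the counter beside the tray, let go, and leave the other things where they are.

Things in the scene. Friction and masses are not known exactly. Their poses are not given: they have to be found in the camera images.
- tub: grey plastic storage tub, a square tube closed at one end: 104 mm long, 52 x 52 outside, 46 x 46 inside, with a rim band 8 wide at the mouth (56 x 56) and foot strips 10 wide at the base (56 over its +-z faces), on which it lies. Origin at the tub's centre, 28 above the counter when lying. Grip the plain side faces at its +-y, 52 apart. With the roll inside it weighs about 0.31 kg, empty 0.16
- tub_center (a point): the centre of the tub, with the tub's axes: +x points along the tub out of its mouth (straight down when the tub is mouth down), +z up at the start. The +z face carries a steel spring tongue, flush with the face, that presses on the roll inside; it is not to be handled
- roll: white till roll, a solid cylinder 44 mm in diameter, 79 long, 0.15 kg. Origin at the centre of the end at the tub's base; its z axis runs along the roll, at the start out of the tub's mouth. It lies recessed 17 to 20 in the mouth and cannot be gripped
- roll_center (a point): centre of the roll, at the start 4 to 8 mm behind the tub's centre. The tongue grips the roll near its base end by friction, 2 to 3.2 times its weight, so it stays in when the tub is just turned over. Each sharp knock of the rim (0.1 to 0.25 m/s as it hits) makes it slip a few mm towards the mouth; after about 10 mm in all it is free and drops out
- tray: low wooden tray, 200 (its x) x 250 (its y), walls 9 thick and 30 high, grey felt floor 7 above the counter, inside 182 x 232; it is heavy and does not move. Origin at the centre of its underside, z up
- tray_floor (a point): the centre of the tray's felt floor, 7 above the counter, with the tray's axes
- bell_mid (a point): counter bell, silver dome, 77 across, 62 high; this point is half-way up
- date_stamp2_mid (a point): date stamp with a wooden handle, 31 x 52 x 88 high; this point is half-way up
- stamp_pad2_mid (a point): flat blue stamp pad, 74 x 105 x 14; this point is half-way up
- pins_mid (a point): round red tin with lid, 69 across, 26 high; this point is half-way up
- cream_mid (a point): round cream-coloured pot, 90 across, 32 high; this point is half-way up
- stapler2_mid (a point): stapler with green top, 150 x 36 x 50 high; this point is half-way up
There are look-alikes about, which are no part of the job. What is shaped like the tub but orange is not meant.

How it is judged:
On the way, in this order (a step that is already met when the one before it is completed fails the run):
1. the tub is mouth down over the tray with the roll still inside (angle between tub_center's own x axis and vertical above 2.5 rad and distance between roll_center and tub_center below 0.03 m and x of tub_center in the frame of tray_floor between -0.1 and 0.1 m and y of tub_center in the frame of tray_floor between -0.125 and 0.125 m), for 0.2 s.
2. the mouth of the tub is tapped on the tray (contact force between tub and tray above 1 N and angle between tub_center's own x axis and vertical above 2.5 rad).
3. the roll has come out of the tub and is in the tray (x of roll_center in the frame of tray_floor between -0.09 and 0.09 m and y of roll_center in the frame of tray_floor between -0.115 and 0.115 m and height (world z) of roll_center below 0.055 m and distance between roll_center and tub_center above 0.09 m), for 0.2 s.
At the end, for the whole second after the job is handed in: The roll is inside the tray (standing or lying), out of the tub; the tub stands mouth down (within 10 degrees) on the counter itself, at rest, outside the tray and not touching it (all of step 3 and (x of tub_center in the frame of tray_floor above 0.115 m or x of tub_center in the frame of tray_floor below -0.115 m or y of tub_center in the frame of tray_floor above 0.14 m or y of tub_center in the frame of tray_floor below -0.14 m) and angle between tub_center's own x axis and vertical above 2.97 rad and height (world z) of tub_center between 0.046 and 0.058 m and contact force between tub and tray below 0.05 N and linear speed of tub below 0.02 m/s).
It fails at once if another thing on the counter (bell, date stamp, stamp pad, tin, pot, stapler) is shoved more than 4 cm or knocked over (distance of any of bell_mid, date_stamp2_mid, stamp_pad2_mid, pins_mid, cream_mid, stapler2_mid from where it was at the start of the episode above 0.04 m or angle between date_stamp2_mid's own z axis and vertical above 0.6 rad).
It also fails if it takes over 48 s, if anything falls off the work surface, if the arm or the gripper's body presses on something with over 40 N, if the wrist force passes 120 N, or if a joint passes its speed limit or range.

### The arm

A 6-joint arm with a two-finger parallel gripper is mounted at the origin on a cart in front of the work surface, level with it; the furniture and walls round the work are solid. World frame = base frame: x ahead of the robot, y to its left, z up, the work surface at z = 0. Lengths are in m, angles in rad, forces in N, time in s.
With the tool pointing down it reaches from about 0.2 to 0.875 m from the base axis. Payload 3.4 kg.
Tool frame: the origin (TCP) lies between the finger pads; the fingertips stand 25 mm ahead of it and the grasp point (between the pads) lies 6 mm ahead of it (r.nose_length is the z of the fingertips in the tool frame, in m); z points along the fingers, y is the line along which they close (so a half turn about z gives the same grasp; the last joint's range is limited). The gripper opens to 94 mm and grips with 3 to 60 N. Pads are 16 mm wide; open, the fingers measure 119 mm over their backs; the gripper's body (75 mm by 177 mm) begins 78 mm behind the grasp point.
Start: joints at [1.055, 0.276, 1.505, -0, 1.361, -0.121], TCP at [0.221, 0.531, 0.23] pointing down, gripper open.
Joint ranges: [-2.89, 2.89], [-0.75, 2.08], [0.22, 2.7], [-1.18, 4.32], [0.11, 2.71], [-2.7, 2.7]. Speed limits (rad/s): [2.57, 2.57, 3.14, 3.14, 3.14, 3.14].

### API

Orientations are given as a unit quaternion [w, x, y, z].
In Python, from plant import r, gripper_to, inverse_kinematics, vision, models, telemetry gives the robot as it stands. Calls block until the motion is done:
- r.move_to(position, orientation): joint-space move of the TCP to a pose.
- r.move_l(position, rot=None, vel=0.15, guard=None): straight line of the TCP; rot=None keeps the orientation; vel is the mean speed in m/s. With guard (N) it stops when the force on the tool has changed by that much, and returns True; else False.
- r.movej(angles): joint-space move.
- gripper_to(opening, f_grip=None): finger opening in m; f_grip is the grip in N (None keeps the last); returns when the fingers have stopped.
- r.hold(seconds).
- inverse_kinematics(position, orientation): joint angles nearest the present ones, or None.
- vision.snapshot(name): name is "scene" or "side" or "wrist"; returns the picture (400x640x3 uint8, red, green, blue); there is no depth.
- vision.get_calibration(name): a dict with "fx", "fy", "cx", "cy" (pixels), "position" and "orientation" of the camera in the world. Camera axes: x right, y down, z forward; pixel columns grow to the right and rows downward; lengths in m; the calibration is good to about 2 mm. A picture is of the moment at which its call begins: read the wrist's pose just before it. get_calibration takes no time and is no camera call; for the wrist camera it gives the pose at the moment of the call.
A pose or a line that the arm cannot do raises r.PlanningError and nothing moves.
- r.sign_off(): hands the job in; it is judged then, once.
Trained networks look in the newest picture that a camera, given by its name, has taken for a name from the list of things; names that differ only in an ending like _2 or _b are one class to them, and where a whole thing is asked for, a point or a joint stands for the part that bears it (a point fixed in the world has none). Each returns a list of dicts, best first, with "score" (0 to 1); they miss things now and then, are a little off and sometimes report something else, mostly with a low value. They report only what shows in the picture. A call takes as long as a camera call. They do not tell look-alikes from the thing itself.
- models.boxes_of(thing, camera): "at" ([x, y, z] in m, in world coordinates, good to about 4 mm: the middle of the surface that is visible of it).
- models.regions_of(thing, camera): "pixels" (400x640 bool, what is visible of it).
- models.mark_of(thing, camera): "at" ([x, y, z] in m, in world coordinates, good to about 4 mm: a listed point, or the origin of a listed thing).
Readings, each from a call of its own:
- telemetry.current_t(): time.
- telemetry.current_joints(): joint angles.
- telemetry.current_dq(): joint speeds.
- telemetry.current_joint_efforts(): joint torques, N m.
- telemetry.current_ee_pos(): TCP position.
- telemetry.current_tool_rot(): TCP orientation.
- telemetry.current_wrist_force(): force on the tool from outside, world axes, zero at the start.
- telemetry.current_torque(): the same for the moment, N m.
- telemetry.current_opening(): finger opening in m.
- telemetry.current_finger_force(): force on a finger pad.
Only numpy, scipy, OpenCV 4.12 (cv2) and the standard library are available. Lean on these libraries where they do the work, as an engineer would, in place of code of your own. Each camera call takes 0.05 s, during which the arm holds its last target. There are 200 camera calls.

## Working session

There is one attempt and no reset: what is moved stays moved. The work goes in short steps, each a Python script; the robot and the scene stay as the last script left them, time stands still between calls to the robot, and variables do not carry over. Pictures are saved under pics/ and viewed, at most 10 in all, crops included, and the job is handed in when it is done.

```bash
mkdir -p pics; ls
python3 - <<'E'
from plant import *
import cv2,numpy as np
for c in ("scene","side"):
    im=vision.snapshot(c); cv2.imwrite(f"pics/{c}0.png",im[:,:,::-1])
    for n in ("tub","tub_center","roll","roll_center","tray_floor","bell_mid","date_stamp2_mid","stamp_pad2_mid","pins_mid","cream_mid","stapler2_mid"):
        print(c,n,[(np.round(d["at"],3).tolist(),round(d["score"],2)) for d in models.mark_of(n,c)])
    print([(np.round(d["at"],3).tolist(),round(d["score"],2)) for d in models.boxes_of("tray",c)])
    print(vision.get_calibration(c))
print(telemetry.current_t())
E
```

```text
pics
scene tub [([0.396, -0.174, 0.026], 0.8), ([0.568, -0.185, 0.032], 0.71)]
scene tub_center [([0.402, -0.172, 0.027], 0.7), ([0.565, -0.181, 0.027], 0.56)]
scene roll []
scene roll_center []
scene tray_floor [([0.541, 0.18, 0.003], 0.72)]
scene bell_mid [([0.349, -0.358, 0.024], 0.76)]
scene date_stamp2_mid [([0.766, -0.112, 0.04], 0.65)]
scene stamp_pad2_mid [([0.748, 0.165, 0.006], 0.77)]
scene pins_mid [([0.382, -0.03, 0.015], 0.97)]
scene cream_mid [([0.384, 0.35, 0.016], 0.74)]
scene stapler2_mid [([0.554, -0.42, 0.025], 0.86)]
[([0.54, 0.174, 0.004], 0.55), ([0.557, -0.187, 0.053], 0.52)]
{'fx': 388.61484817982057, 'fy': 388.61484817982057, 'cx': 321.0597095211764, 'cy': 196.2206937458237, 'position': array([-0.09440297, -0.4892742 ,  0.95555897]), 'orientation': array([-0.30906927,  0.83818006, -0.42033338,  0.15890318])}
side tub [([0.565, -0.187, 0.031], 0.63), ([0.399, -0.179, 0.027], 0.61)]
side tub_center [([0.568, -0.186, 0.033], 0.92), ([0.403, -0.174, 0.029], 0.8)]
side roll []
side roll_center []
side tray_floor [([0.541, 0.176, 0.01], 0.82), ([0.385, -0.028, 0.013], 0.39)]
side bell_mid [([0.352, -0.354, 0.032], 0.45)]
side date_stamp2_mid [([0.759, -0.116, 0.044], 0.49)]
side stamp_pad2_mid [([0.743, 0.164, 0.005], 0.72)]
side pins_mid [([0.386, -0.024, 0.008], 0.46)]
side cream_mid [([0.383, 0.346, 0.011], 0.78)]
side stapler2_mid []
[([0.539, 0.166, 0.003], 0.93)]
{'fx': 417.2819889215403, 'fy': 417.2819889215403, 'cx': 314.9804950022957, 'cy': 194.50411308290495, 'position': array([1.61807685, 0.6062125 , 0.65782136]), 'orientation': array([-0.25554234,  0.41149554,  0.74304962, -0.46178652])}
1.3
```

View pics/scene0.png

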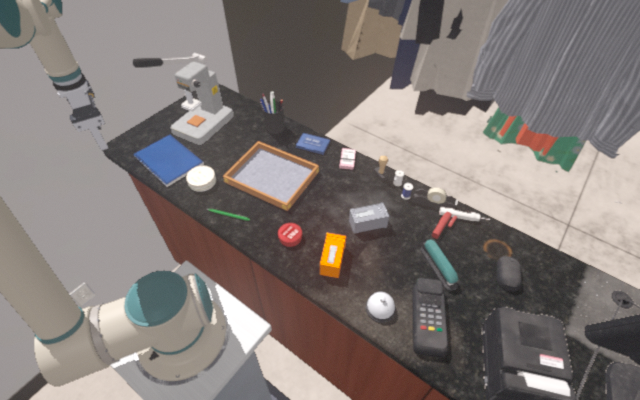

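View pics/side0.png

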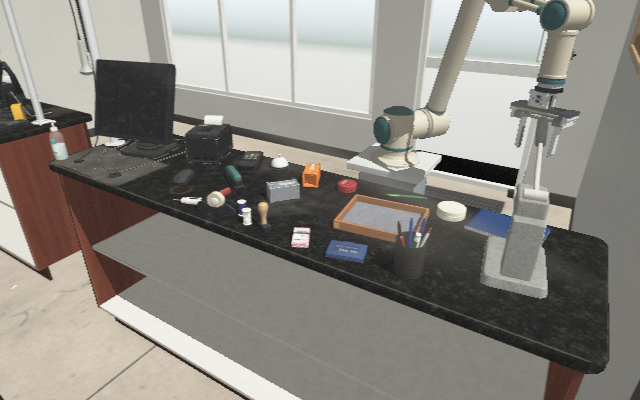

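The grey tub is at scene pixel (368,218), about (0.566, -0.185). The orange one at (333,255) is the decoy. The tray is at (272,175). Next I need the tub's yaw and mouth side, and the tray's yaw.

```bash
cat > h.py <<'E'
from plant import *
import cv2,numpy as np
from scipy.spatial.transform import Rotation as R
def q(M): return R.from_matrix(M).as_quat()[[3,0,1,2]] if not isinstance(M,R) else q(M.as_matrix())
def rot(w): return R.from_quat(np.asarray(w)[[1,2,3,0]])
def ray(cal,px,z):
    d=rot(cal["orientation"]).apply([(px[0]-cal["cx"])/cal["fx"],(px[1]-cal["cy"])/cal["fy"],1])
    p=np.array(cal["position"]); return p+d*(z-p[2])/d[2]
E
python3 - <<'E'
from h import *
cal=vision.get_calibration("scene"); vision.snapshot("scene")
m=models.regions_of("tray","scene")[0]["pixels"].astype(np.uint8)
c=max(cv2.findContours(m,0,1)[0],key=cv2.contourArea)[:,0]
P=np.array([ray(cal,p,0.03)[:2] for p in c],np.float32)
print("tray",cv2.minAreaRect(P*1000), m.sum())
r.move_to([0.50,-0.185,0.33],q(R.from_euler("x",180,degrees=True)))
w=vision.get_calibration("wrist"); im=vision.snapshot("wrist"); cv2.imwrite("pics/w0.png",im[:,:,::-1])
print(w,telemetry.current_ee_pos(),telemetry.current_t())
for f in ("mark_of","boxes_of"):
  print([(np.round(d["at"],3).tolist(),round(d["score"],2)) for n in("tub_center","roll_center") for d in getattr(models,f)(n,"wrist")])
E
```

```text
Traceback (most recent call last):
IndexError: list index out of range
```

Run:
```python
from h import *
for cam in ("scene","side"):
  cal=vision.get_calibration(cam); vision.snapshot(cam)
  for n in ("tray","tray_floor"):
    for d in models.regions_of(n,cam):
      m=d["pixels"].astype(np.uint8)
      c=max(cv2.findContours(m,0,1)[0],key=cv2.contourArea)[:,0]
      P=np.array([ray(cal,p,0.025)[:2] for p in c],np.float32)
      print(cam,n,d["score"],cv2.minAreaRect(P*1000), m.sum())
r.move_to([0.50,-0.185,0.33],q(R.from_euler("x",180,degrees=True)))
w=vision.get_calibration("wrist"); im=vision.snapshot("wrist"); cv2.imwrite("pics/w0.png",im[:,:,::-1])
print(w,telemetry.current_ee_pos(),telemetry.current_t())
for f in ("mark_of","boxes_of"):
  print([(np.round(d["at"],3).tolist(),round(d["score"],2)) for n in("tub_center","roll_center") for d in getattr(models,f)(n,"wrist")])
```

```text
scene tray 0.56 ((534.5413208007812, 172.84861755371094), (219.09169006347656, 261.16180419921875), 7.454263210296631) 3655
scene tray_floor 0.97 ((534.5936889648438, 172.8827362060547), (222.26913452148438, 266.5755920410156), 7.991405010223389) 3767
side tray 0.66 ((561.1770629882812, -190.26988220214844), (179.6964569091797, 114.82434844970703), 38.063133239746094) 639
side tray 0.6 ((557.669921875, 179.5948486328125), (248.7465057373047, 257.3789978027344), 5.871208190917969) 2868
side tray 0.26 ((395.77044677734375, 352.24908447265625), (159.91448974609375, 92.86116790771484), 17.480525970458984) 566
side tray_floor 0.86 ((558.7822265625, 181.8553466796875), (245.98443603515625, 254.75057983398438), 7.999877452850342) 2767
{'fx': 312.2935790897853, 'fy': 312.2935790897853, 'cx': 322.3115841151393, 'cy': 205.17281462872418, 'position': array([ 0.56940773, -0.18535291,  0.4840265 ]), 'orientation': array([ 0.08446694,  0.70304195, -0.70102828, -0.08459731])} [ 0.5002417  -0.18424054  0.32994609] 4.4833
[([0.567, -0.18, 0.031], 0.6), ([0.397, -0.174, 0.028], 0.57), ([0.561, -0.184, 0.025], 0.64)]
[([0.404, -0.174, 0.055], 0.96), ([0.568, -0.182, 0.057], 0.79)]
```

View pics/w0.png

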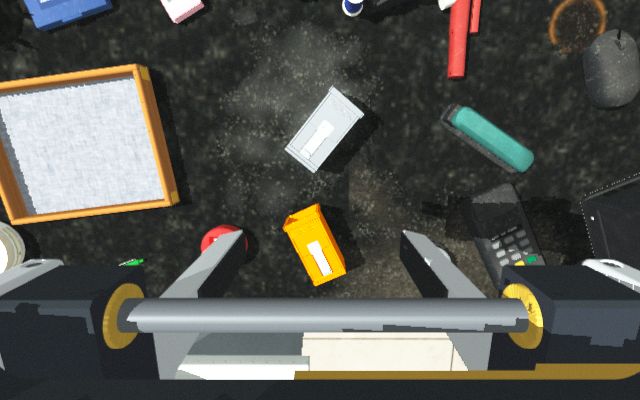

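Run:
```python
from h import *
im=cv2.imread("pics/w0.png")[75:185,270:380]
s=cv2.imread("pics/side0.png")[165:215,250:330]
a=cv2.resize(im,(440,440),interpolation=2); b=cv2.resize(s,(352,220),interpolation=2)
o=np.zeros((440,792,3),np.uint8);o[:,:440]=a;o[:220,440:]=b
s=cv2.imread("pics/scene0.png")[195:240,340:400]
o[220:,440:]=cv2.resize(s,(352,220),interpolation=2)
cv2.imwrite("pics/crop.png",o)
w={'fx': 312.2935790897853, 'fy': 312.2935790897853, 'cx': 322.3115841151393, 'cy': 205.17281462872418, 'position': np.array([ 0.56940773, -0.18535291,  0.4840265 ]), 'orientation': np.array([ 0.08446694,  0.70304195, -0.70102828, -0.08459731])}
d=[m for m in models.regions_of("tub","wrist")]
for m in d:
  c=max(cv2.findContours(m["pixels"].astype(np.uint8),0,1)[0],key=cv2.contourArea)[:,0]
  P=np.array([ray(w,p,0.054)[:2] for p in c],np.float32)*1000
  print(m["score"],cv2.minAreaRect(P)); print(np.round(cv2.boxPoints(cv2.minAreaRect(P))))
# tray yaw: top outer edges picked (142,65)-(178,204), corner (13,222)
print([ray(w,p,0.03).round(3) for p in((142,65),(178,204),(13,222),(88,75))])
```

```text
0.69 ((566.3634643554688, -186.17379760742188), (55.314884185791016, 103.79316711425781), 50.85242462158203)
[[ 509. -175.]
 [ 589. -240.]
 [ 624. -197.]
 [ 544. -132.]]
0.61 ((401.5103454589844, -175.65211486816406), (117.71205139160156, 60.9879035949707), 24.853382110595703)
[[ 335. -173.]
 [ 361. -228.]
 [ 468. -179.]
 [ 442. -123.]]
[array([0.652, 0.058, 0.03 ]), array([0.46, 0.03, 0.03]), array([0.431, 0.284, 0.03 ]), array([0.64 , 0.133, 0.03 ])]
```

View pics/crop.png

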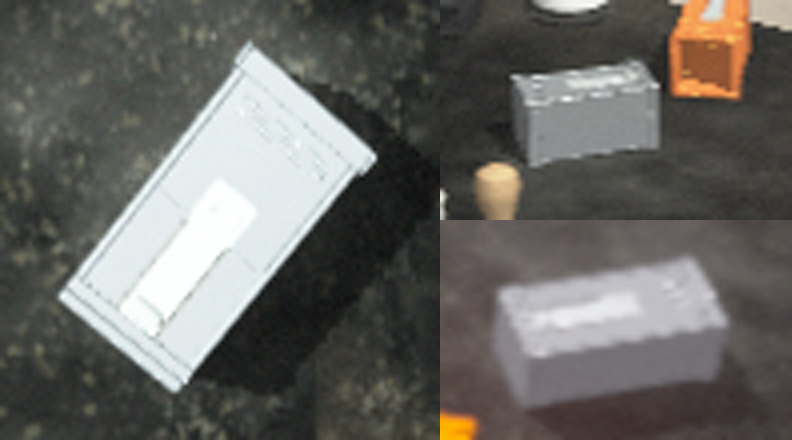

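The crop shows the wide rim band at the upper-right end, wrist pixel (348,100). So the tub's +x yaw is about -39° with its centre at (0.566, -0.185), and the tray yaw is about 8°. Next is an IK search for grasp, tap and place poses with a leaned tool.

```bash
cat >> h.py <<'E'
PSI=np.radians(-39.1); S=0.024
def tool_in_tub(th,sg):
    z=np.array([np.sin(th),0,-np.cos(th)]); y=np.array([0,sg,0.]); return np.c_[np.cross(y,z),y,z]
def pose(T,c,th,sg):   # tub rotation T, tub centre c -> TCP pose
    M=T@tool_in_tub(th,sg); return np.array(c)+T@[-S,0,0]-0.006*M[:,2], q(M)
def lying(psi=PSI): return R.from_euler("z",psi).as_matrix()
def down(phi):
    x=np.array([0,0,-1.]); z=-np.array([np.cos(phi),np.sin(phi),0]); return np.c_[x,np.cross(z,x),z]
E
python3 - <<'E'
from h import *
lo=np.array([-2.89,-.75,.22,-1.18,.11,-2.7]);hi=np.array([2.89,2.08,2.7,4.32,2.71,2.7])
for th in (20,30,40,50):
  for sg in (1,-1):
    t=np.radians(th)
    G=[inverse_kinematics(*pose(lying(),(0.566,-0.185,z),t,sg)) for z in(.028,.2)]
    if any(g is None for g in G): continue
    print("GRASP",th,sg,np.round(G,2).tolist(), min((G-lo).min(),(hi-G).min()).round(2))
    for phi in range(-180,180,20):
      A=[inverse_kinematics(*pose(down(np.radians(phi)),c,t,sg)) for c in((.541,.176,.2),(.541,.176,.055),(.57,-.06,.2),(.57,-.06,.052))]
      if any(g is None for g in A): continue
      A=np.array(A); print(th,sg,phi,"marg",min((A-lo).min(),(hi-A).min()).round(2),"dist",np.abs(A[0]-G[1]).max().round(2),np.abs(A[3]-A[1]).max().round(2),A[1].round(2).tolist())
E
```

```text
GRASP 20 1 [[-0.35, 0.35, 2.06, -0.28, 0.42, -1.0], [-0.35, 0.13, 1.82, -0.15, 0.87, -1.16]] 0.31
20 1 -180 marg 0.14 dist 1.68 0.34 [0.12, 1.06, 0.95, 0.16, 2.34, -1.42]
20 1 -160 marg 0.14 dist 1.71 0.31 [0.25, 1.08, 0.91, -0.13, 2.37, -1.7]
20 1 -140 marg 0.24 dist 1.6 0.27 [0.38, 1.06, 0.97, -0.39, 2.28, -1.95]
20 1 -120 marg 0.32 dist 1.41 0.28 [0.51, 1.0, 1.12, -0.6, 2.11, -2.1]
20 1 -100 marg 0.19 dist 1.19 0.3 [0.63, 0.92, 1.33, -0.76, 1.89, -2.18]
20 1 40 marg 0.07 dist 1.95 0.62 [-0.43, 0.74, 2.63, 2.08, 1.33, -1.79]
20 1 60 marg 0.35 dist 1.53 0.42 [-0.51, 0.67, 2.35, 1.54, 1.22, -1.44]
20 1 80 marg 0.63 dist 1.27 0.34 [-0.47, 0.7, 2.07, 1.17, 1.35, -1.2]
20 1 100 marg 0.69 dist 1.09 0.33 [-0.38, 0.77, 1.79, 0.92, 1.56, -1.08]
20 1 120 marg 0.46 dist 1.1 0.29 [-0.27, 0.85, 1.52, 0.74, 1.79, -1.05]
20 1 140 marg 0.26 dist 1.33 0.26 [-0.15, 0.94, 1.28, 0.58, 2.02, -1.09]
20 1 160 marg 0.14 dist 1.54 0.29 [-0.01, 1.01, 1.08, 0.39, 2.21, -1.21]
GRASP 20 -1 [[-0.35, 0.35, 2.06, -0.28, 0.42, 2.14], [-0.35, 0.13, 1.82, -0.15, 0.87, 1.98]] 0.31
20 -1 -180 marg 0.14 dist 1.68 0.34 
[... 3311 characters left out ...]
1.85 0.28 [0.24, 0.88, 1.09, -0.09, 2.04, 1.46]
40 -1 -140 marg 0.49 dist 1.78 0.29 [0.36, 0.86, 1.13, -0.28, 1.97, 1.24]
40 -1 -120 marg 0.52 dist 1.65 0.31 [0.47, 0.81, 1.25, -0.45, 1.84, 1.05]
40 -1 -100 marg 0.38 dist 1.82 0.33 [0.56, 0.74, 1.42, -0.6, 1.65, 0.91]
40 -1 -80 marg 0.17 dist 1.95 0.37 [0.64, 0.66, 1.62, -0.76, 1.42, 0.81]
40 -1 80 marg 0.11 dist 1.59 0.34 [-0.35, 0.49, 2.02, 1.0, 1.12, 2.28]
40 -1 100 marg 0.22 dist 1.45 0.31 [-0.29, 0.58, 1.79, 0.78, 1.35, 2.26]
40 -1 120 marg 0.34 dist 1.36 0.29 [-0.2, 0.67, 1.57, 0.61, 1.56, 2.19]
40 -1 140 marg 0.5 dist 1.56 0.28 [-0.1, 0.76, 1.38, 0.45, 1.76, 2.08]
40 -1 160 marg 0.42 dist 1.73 0.28 [0.01, 0.82, 1.22, 0.29, 1.92, 1.91]
```

```bash
echo 'TH=np.radians(20); PHI=np.radians(100); TR=(.541,.175)' >> h.py
python3 - <<'E'
from h import *
p,o=pose(lying(),(0.566,-0.185,0.028),TH,1)
z=rot(o).apply([0,0,1])
gripper_to(0.085,45)
r.move_to(p-0.1*z,o)
print(r.move_l(p,vel=0.1,guard=15), telemetry.current_ee_pos()-p)
gripper_to(0.03,45)
print(telemetry.current_opening(),telemetry.current_finger_force(),telemetry.current_wrist_force())
r.move_l(p+[0,0,0.18],vel=0.2)
print(telemetry.current_opening(),telemetry.current_finger_force(),telemetry.current_wrist_force())
p2,o2=pose(down(PHI),(*TR,0.18),TH,1)
r.move_to(p2,o2); r.hold(0.4)
print(telemetry.current_wrist_force(),telemetry.current_opening(),telemetry.current_t())
for c in("scene","side"):
  im=vision.snapshot(c);cv2.imwrite(f"pics/{c}1.png",im[:,:,::-1])
a,b=[cv2.imread(f"pics/{c}1.png") for c in("scene","side")]
cv2.imwrite("pics/c1.png",np.hstack([cv2.resize(a[90:290,180:380],(400,400)),cv2.resize(b[80:280,280:480],(400,400))]))
print([(np.round(d["at"],3).tolist(),round(d["score"],2)) for c in("scene","side") for d in models.mark_of("tub_center",c)])
E
```

```text
False [ 2.76218497e-04 -4.31783826e-05  5.30694357e-04]
0.05165105128989071 44.98903815881931 [-0.75371047  0.81517409  1.59811856]
0.0519106744282346 44.988674008782255 [-0.71694602  0.10761502 -3.04439819]
[ 0.30867408 -0.43211474 -3.3148655 ] 0.052069046076837336 11.5
[([0.403, -0.173, 0.025], 0.93), ([0.541, 0.177, 0.178], 0.59), ([0.54, 0.175, 0.188], 0.89), ([0.4, -0.174, 0.029], 0.72), ([0.383, 0.346, 0.015], 0.33)]
```

View pics/c1.png

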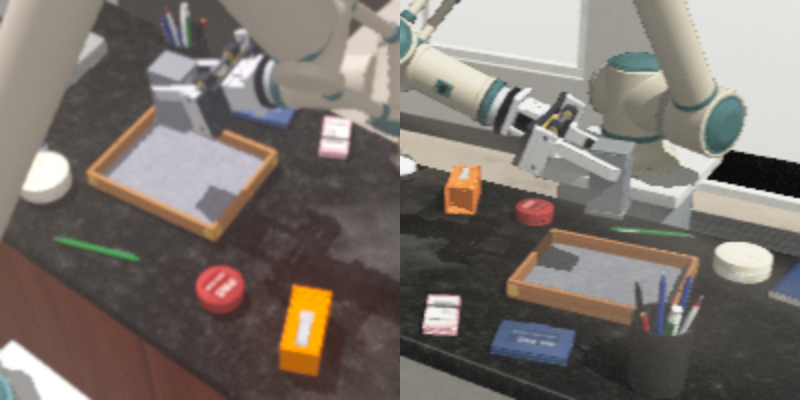

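The tub is held mouth down over the tray, seen at scene-crop (185,90), and the wrist force shows its full weight of 3.1 N. Now I'll tap.

Run:
```python
from h import *
def at(z): return pose(down(PHI),(*TR,z),TH,1)[0]
r.move_l(at(0.085),vel=0.2); r.hold(0.3)
print(telemetry.current_wrist_force())
for i in range(4):
    g=r.move_l(at(0.042),vel=0.13,guard=8)
    f=telemetry.current_wrist_force(); z=telemetry.current_ee_pos()[2]-at(0)[2]
    r.move_l(at(0.085),vel=0.12); r.hold(0.3)
    w=telemetry.current_wrist_force()[2]
    print(g,f.round(1),round(z,4),w.round(2),round(telemetry.current_opening(),4),telemetry.current_t())
    if w>-2.4: break
```

```text
[ 0.30150913 -0.50231063 -2.44461075]
True [ 0.6  0.9 -1.2] 0.0558 -2.98 0.0521 13.6167
True [-0.3  1.6 -0.5] 0.0532 -1.73 0.0517 14.6333
```

Weight fell by about the roll's 1.5 N, so I'll lift straight up and check.

Run:
```python
from h import *
def at(z): return pose(down(PHI),(*TR,z),TH,1)[0]
r.move_l(at(0.21),vel=0.12); r.hold(0.3)
print(telemetry.current_wrist_force(),telemetry.current_t())
for c in("scene","side"):
  im=vision.snapshot(c);cv2.imwrite(f"pics/{c}2.png",im[:,:,::-1])
  print(c,[(n,np.round(d["at"],3).tolist(),round(d["score"],2)) for n in("roll_center","tub_center") for d in models.mark_of(n,c)])
a,b=[cv2.imread(f"pics/{c}2.png") for c in("scene","side")]
cv2.imwrite("pics/c2.png",np.hstack([cv2.resize(a[90:290,180:380],(400,400)),cv2.resize(b[80:280,280:480],(400,400))]))
```

```text
[-0.53529388  0.65601104 -1.29788114] 16.125
scene [('roll_center', [0.543, 0.172, 0.045], 0.64), ('roll_center', [0.537, 0.18, 0.006], 0.34), ('tub_center', [0.4, -0.174, 0.028], 0.98), ('tub_center', [0.54, 0.179, 0.215], 0.66)]
side [('roll_center', [0.542, 0.178, 0.049], 0.62), ('roll_center', [0.746, 0.162, 0.003], 0.47), ('tub_center', [0.401, -0.172, 0.028], 0.84), ('tub_center', [0.542, 0.18, 0.223], 0.82), ('tub_center', [0.553, -0.425, 0.025], 0.65)]
```

View pics/c2.png

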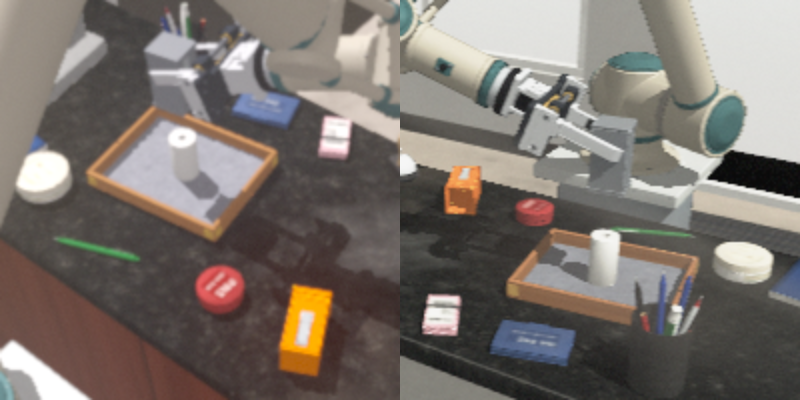

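The roll stands in the tray at about (0.542, 0.175), scene-crop (183,155), and the tub is empty. Now I'll set the tub down beside the tray.

Run:
```python
from h import *
def at(z): return pose(down(PHI),(.555,-.06,z),TH,1)
p,o=at(0.21); r.move_l(p,vel=0.2)
r.move_l(at(0.07)[0],vel=0.15); r.hold(0.2)
g=r.move_l(at(0.035)[0],vel=0.03,guard=3)
print(g,telemetry.current_ee_pos()[2]-at(0)[0][2],telemetry.current_wrist_force(),telemetry.current_t())
r.hold(0.2); gripper_to(0.085)
z=rot(o).apply([0,0,1]); pe=telemetry.current_ee_pos()
r.move_l(pe-0.13*z,vel=0.12)
pe=telemetry.current_ee_pos(); r.move_l(pe+[0,0,.1],vel=0.2)
for c in("scene","side"):
  im=vision.snapshot(c);cv2.imwrite(f"pics/{c}3.png",im[:,:,::-1])
  print(c,[(n,np.round(d["at"],3).tolist(),round(d["score"],2)) for n in("roll_center","tub_center") for d in models.mark_of(n,c)])
a,b=[cv2.imread(f"pics/{c}3.png") for c in("scene","side")]
cv2.imwrite("pics/c3.png",np.hstack([cv2.resize(a[110:310,220:420],(400,400)),cv2.resize(b[80:280,240:440],(400,400))]))
print(telemetry.current_t())
```

```text
True 0.04621666812334872 [ 0.64483552 -2.04932086  3.26804407] 19.825
scene [('roll_center', [0.382, 0.35, 0.019], 0.59), ('roll_center', [0.555, -0.058, 0.049], 0.55), ('roll_center', [0.351, -0.358, 0.027], 0.38), ('tub_center', [0.556, -0.059, 0.052], 0.98), ('tub_center', [0.405, -0.172, 0.027], 0.75), ('tub_center', [0.537, 0.181, 0.005], 0.7)]
side [('tub_center', [0.559, -0.061, 0.056], 0.96), ('tub_center', [0.398, -0.172, 0.031], 0.72), ('tub_center', [0.385, 0.348, 0.01], 0.52)]
22.9
```

View pics/c3.png

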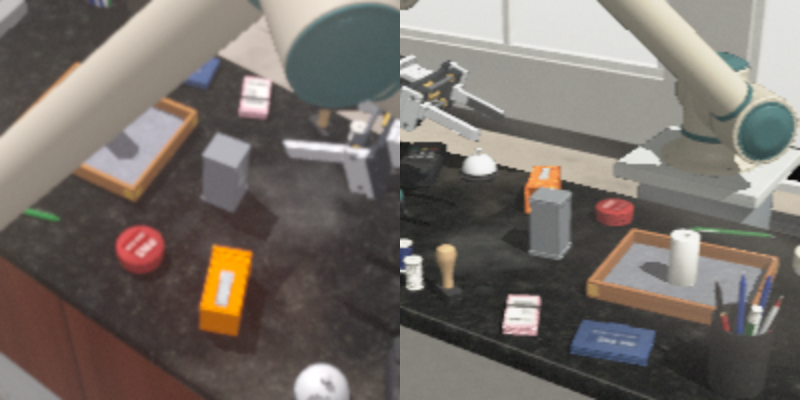

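The tub stands upright, mouth down, at side-crop (550,222), clear of the tray. The roll is standing in the tray at side-crop (684,258), and the other things haven't moved.

```bash
python3 -c "
from h import *
print(r.sign_off())"
```

```text
the job is handed in; nothing more can be done
None
```

I handed the job in at about 23 s of the 48 s allowed: the roll came loose after two taps and stands in the tray, and the empty tub stands mouth down on the counter beside it; in the last pictures nothing else looked moved, but the sign-off call returned no verdict.

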